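# Push a carton down the label reader's lane

### The job

Push the small white carton end-on into the lane of the label reader and on down it, until it rests squarely against the stop at the far end. The two guide rails are the reader's aligned reference, so neither the carton nor the robot may touch either rail at any time. Only push the carton along the bench with the fingers, without lifting or tipping it, leave the other things standing about where they are, and finish with the robot clear of everything.

Things in the scene. Friction and masses are not known exactly. Their poses are not given: they have to be found in the camera images.
- carton: Small white carton with a brown tape band: a plain box 87 mm (x) by 120 mm (y) by 34 mm high, about 0.15 kg, loose on the bench. Origin at the centre of its underside, z up. At the start its +y end looks towards the lane, up to 0.25 rad askew, up to 40 mm off the lane's centre line, its front end 35 to 90 mm short of the mouth.
- lane: Loading lane of a label reader, fixed to the bench. Origin on the bench at the middle of the blue floor strip, level with the bench; +y runs down the lane from the open mouth (y = -130 mm) to the stop (y = +130 mm), x across, z up. At yaw 0 the axes are the world's (+y = robot's left); it starts within 0.18 rad of that. The free gap between the rails is 110 mm (x -55 to +55).
- stop (a point): Middle of the end stop's face, 13 mm above the bench, at y = +130 mm in the lane's frame, same axes. The stop is a dark bar 12 mm thick, 134 mm wide, 26 mm high; behind it stands the white reader head, 84 x 46 mm, 58 mm high. With the carton home its origin lies 60 mm before this face on the centre line.
- near_rail: Aluminium guide rail on the robot's side of the lane, 12 mm wide, 260 mm long, 26 mm high, its origin on the bench under its middle, 61 mm to the -x side of the lane's origin, length along y. Fixed to the lane. Two flat screw feet, 4 mm high, stick out 19 mm from its outer side. Must not be touched.
- far_rail: Aluminium guide rail on the side of the lane away from the robot, like the near one, origin 61 mm to the +x side of the lane's origin. Must not be touched.
- reagent_bottle: White bottle with a blue cap, 46 mm wide, 101 mm high, origin at the centre of its underside; a bystander to leave alone.
- amber_bottle: Amber bottle with a black cap, 42 mm wide, 89 mm high, origin at the centre of its underside; a bystander to leave alone.
- timer: White countdown timer, 35 x 64 x 57 mm high, origin at the centre of its underside; a bystander to leave alone.
- brass_weight: Brass laboratory weight with a knob, 30 mm wide, 34 mm high, origin at the centre of its underside; a bystander to leave alone.
- beaker: Clear beaker, 57 mm wide, 70 mm high, origin at the centre of its underside; a bystander to leave alone.
- glue_stick: Glue stick with a blue cap, standing, 24 mm wide, 110 mm high, origin at the centre of its underside; a bystander to leave alone.
- vial: Small white vial with a black cap, 22 mm wide, 46 mm high, origin at the centre of its underside; a bystander to leave alone.

How it is judged:
At the end, for the whole second after the job is handed in: The carton lies flat and still in the lane between the rails, its front end within 8 mm of the stop, within 12 mm of the centre line and within 0.12 rad of the lane's direction (y of carton in the frame of lane between 0.062 and 0.075 m and x of carton in the frame of lane between -0.012 and 0.012 m and angle between the y axis of carton and the y axis of lane, either way round below 0.12 rad and height (world z) of carton below 0.005 m and angle between carton's own z axis and vertical below 0.08 rad and linear speed of carton below 0.01 m/s); the robot touches nothing.
It fails at once if a guide rail was touched by the carton, the robot or another thing (contact force between anything else and near_rail above 0.3 N or contact force between anything else and far_rail above 0.3 N).
It fails at once if the carton was lifted or tipped (height (world z) of carton above 0.012 m or angle between carton's own z axis and vertical above 0.2 rad).
It fails at once if a bystander was moved by more than 15 mm (distance of any of reagent_bottle, amber_bottle, timer, brass_weight, beaker, glue_stick, vial from where it was at the start of the episode above 0.015 m).
It also fails if it takes over 72 s, if anything falls off the work surface, if the arm or the gripper's body presses on something with over 40 N, if the wrist force passes 120 N, or if a joint passes its speed limit or range.

### The arm

A 6-joint arm with a two-finger parallel gripper is mounted at the origin on a cart in front of the work surface, level with it; the furniture and walls round the work are solid. World frame = base frame: x ahead of the robot, y to its left, z up, the work surface at z = 0. Lengths are in m, angles in rad, forces in N, time in s.
With the tool pointing down it reaches from about 0.15 to 0.775 m from the base axis. Payload 6.1 kg.
Tool frame: the origin (TCP) lies on the centre line of the jaws, within the pads' length; the fingertips stand 14 mm ahead of it and the grasp point (between the pads) lies 5 mm behind it; z points along the fingers, y is the line along which they close (so a half turn about z gives the same grasp; the last joint's range is limited). The gripper opens to 85 mm and grips with 20 to 120 N. Pads are 22 mm wide; open, the fingers measure 114 mm over their backs; the gripper's body (76 mm by 85 mm) begins 54 mm behind the grasp point. The pads swing forward as they close: fully open they stand 13 mm farther back than shut.
Start: joints at [-1.331, 0.126, -0.04, 1.405, 0, 1.571], TCP at [0.125, -0.51, 0.245] pointing down, gripper open.
Joint ranges: [-2.72, 2.72], [-0.95, 1.95], [-1.27, 1.35], [-1.78, 2.02], [-1.46, 1.47], [-3.14, 3.14]. Speed limits (rad/s): [2.39, 2.39, 3.01, 3.14, 3.14, 3.14].

### API

Orientations are given as a rotation vector (axis times angle).
In Python, from rig import arm gives the robot as it stands.
- The arm moves only by the tool drive_tool, never from a script. Its argument "deltas" is a list that holds one entry, the list of rows, each a list of 7 numbers: the shift along the tool's x, y, z in mm, then the turn, a rotation vector about the tool's x, y, z in rad, then the closure, from 0 (fully open) to 1 (shut). In form: [[[tx, ty, tz, wx, wy, wz, grip], ...]]. A call has 1 to 8 rows; each row shifts and turns the commanded pose from where the row before left it, along the tool's axes as they then stand; what a row does not reach is not made up. A row lasts 1/8 s, in which the tool goes at most 62.5 mm and 10.7 degrees, less where a joint would pass 70% of its speed; a pose out of reach is approached as far as the arm can. A call with a gripper value outside its range is refused whole. The fingers move at their own pace and stop on an object; the grip force is fixed at half the most. Time passes only in rows, so rows that do not move let the fingers close. It gives the time, the measured TCP pose, the force, the opening and the grip force at its end, in the units of the state.
- arm.read_state(): the state, without advancing time (a new reading comes with each control period).
- arm.capture(name): name is "side" or "top" or "wrist"; returns a dict with "pixels" (420x560x3 uint8, blue, green, red), "range_z" (420x560 float32, m along the optical axis (not along the pixel's ray), 0 where there is no reading), "intrinsics" (3x3 intrinsics, pixels), "rvec" (rotation vector, rad) and "tvec" (3), from world to camera coordinates, as OpenCV has them; the wrist camera has in their place "T_tool_cam" (4x4, takes a point from camera to tool coordinates, whose origin is the TCP and whose axes are the flange's). Camera axes: x right, y down, z forward; pixel columns grow to the right and rows downward; lengths in m; the calibration is good to about 2 mm. A picture is of the moment at which its call begins: read the wrist's pose just before it.
- arm.hand_in(): hands the job in; it is judged then, once.
The state is a dict: "clock": time; "joint_positions": joint angles; "dq": joint speeds; "tau": joint torques, N m; "tcp_pos": TCP position; "orientation": TCP orientation; "ft_force": force on the tool from outside, world axes, zero at the start; "ft_torque": the same for the moment, N m; "opening": finger opening in m; "grasp_force": force on a finger pad.
Only numpy, scipy, OpenCV 4.12 (cv2) and the standard library are available. Lean on these libraries where they do the work, as an engineer would, in place of code of your own. Each camera call takes 0.05 s, during which the arm holds its last target. There are 200 camera calls.

## Working session

There is one attempt and no reset: what is moved stays moved. The work goes in short steps, Python scripts to look and compute and a tool call to move; the robot and the scene stay as the last step left them, time stands still between calls to the robot, and variables do not carry over. Pictures are saved under pics/ and viewed, at most 12 in all, crops included, and the job is handed in when it is done.

Besides the shell and the picture viewer there is one more tool, called after "Emit:" as name([rows], argument=value, ...), one row to a line, values as JSON. drive_tool: Moves the arm, as the interface text tells. Its arguments: {"type":"object","properties":{"deltas":{"type":"array","items":{"type":"array","items":{"type":"array","items":{"type":"number"}}}}},"required":["deltas"]}

```bash
mkdir -p pics; ls; cat > h.py <<'E'
import numpy as np, cv2
from rig import arm
def cap(n):
    c=arm.capture(n); return c
def world(c,u,v,z):
    K=c["intrinsics"];R=cv2.Rodrigues(np.array(c["rvec"],float))[0];t=np.array(c["tvec"]).reshape(3)
    uv=np.stack([np.ravel(u),np.ravel(v),np.ones(np.size(u))]).astype(float)
    d=R.T@np.linalg.inv(K)@uv; o=-R.T@t
    return (o[:,None]+d*((z-o[2])/d[2]))[:2].T
def cloud(c):
    K=c["intrinsics"];R=cv2.Rodrigues(np.array(c["rvec"],float))[0];t=np.array(c["tvec"]).reshape(3)
    D=c["range_z"];v,u=np.indices(D.shape)
    p=np.linalg.inv(K)@np.stack([u.ravel(),v.ravel(),np.ones(u.size)])*D.ravel()
    return (R.T@(p-t[:,None])).T.reshape(D.shape+(3,))
E
python3 - <<'E'
from h import *
for n in("top","side"):
    c=cap(n);cv2.imwrite(f"pics/{n}0.png",c["pixels"]);np.save(n+"0.npy",c,allow_pickle=True)
print(arm.read_state())
E
```

```text
pics
{'clock': 0.1, 'joint_positions': array([-1.33100343e+00,  1.26354930e-01, -4.04820947e-02,  1.40541095e+00,
        7.79863124e-06,  1.57080921e+00]), 'dq': array([-0.00138058,  0.00032625,  0.0032474 ,  0.00021024, -0.00057613,
       -0.00140352]), 'tau': array([-2.16397534e-04, -4.36904240e+01,  3.53605664e+01,  1.37155002e-02,
       -5.59450768e-05, -4.67579426e-06]), 'tcp_pos': array([ 0.12460976, -0.50964795,  0.24459925]), 'orientation': array([-3.11760984e+00, -3.75571433e-01,  2.60472338e-04]), 'ft_force': array([-0.2765493 , -0.2289183 , -0.29698359]), 'ft_torque': array([ 0.01010006, -0.01901266,  0.02409079]), 'grasp_force': 0.0, 'opening': 0.08598616217594338}
```

View pics/top0.png

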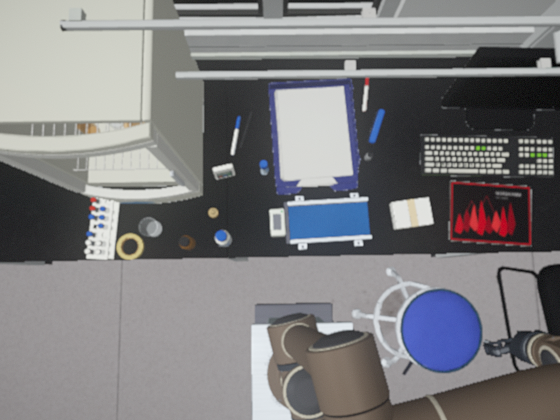

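View pics/side0.png

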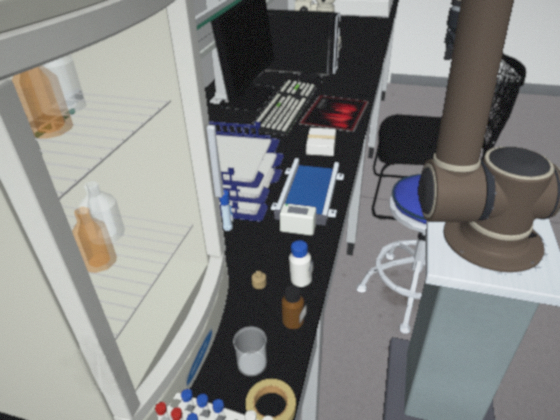

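The top view shows the carton at about (411,213), the blue lane strip at (329,221) with its mouth to the right, the reader head at (277,221), and a tray stack just beyond the far rail. The side view agrees. Next I measure.

```bash
cat >> h.py <<'E'
def lane_meas(c,box=(270,185,385,260)):
    im=c["pixels"];hsv=cv2.cvtColor(im,cv2.COLOR_BGR2HSV)
    m=cv2.inRange(hsv,(95,120,80),(125,255,255));k=np.zeros_like(m);x0,y0,x1,y1=box;k[y0:y1,x0:x1]=m[y0:y1,x0:x1]
    v,u=np.nonzero(k);return k,cv2.minAreaRect(world(c,u,v,0.0).astype(np.float32)*1000)
def carton_meas(c,box,z=.034,thr=110):
    im=c["pixels"].max(2);k=np.zeros_like(im);x0,y0,x1,y1=box;k[y0:y1,x0:x1]=(im>thr)[y0:y1,x0:x1]*255
    n,l,s,_=cv2.connectedComponentsWithStats(k);i=1+np.argmax(s[1:,4]);v,u=np.nonzero(l==i)
    return (l==i),cv2.minAreaRect(world(c,u,v,z).astype(np.float32)*1000),s[i]
E
python3 - <<'E'
from h import *
c=np.load("top0.npy",allow_pickle=True).item()
print(c["intrinsics"],(-cv2.Rodrigues(c["rvec"])[0].T@c["tvec"].reshape(3)))
k,r=lane_meas(c);print("lane",r)
for thr in(90,110,140):
    mk,r2,s=carton_meas(c,(380,185,442,245),thr=thr);print("carton",r2,s)
P=cloud(c)
for nm,b in dict(carton=(400,205,425,222),lane=(300,210,360,230),bench=(380,150,410,185),railN=(300,240,360,244)).items():
    print(nm,np.median(P[b[1]:b[3],b[0]:b[2]].reshape(-1,3),0))
#height map around
z=P[...,2]
for y in range(180,252,6): print(y,(z[y,264:440:8]*1000).astype(int))
im=c["pixels"][170:270,255:450];cv2.imwrite("pics/crop0.png",cv2.resize(im,None,fx=4,fy=4,interpolation=cv2.INTER_CUBIC))
E
```

```text
[[456.38385588   0.         282.16817943]
 [  0.         456.38385588 204.95839625]
 [  0.           0.           1.        ]] [0.30509235 0.08426498 1.47031427]
lane ((505.9503479003906, -79.07382202148438), (166.64456176757812, 292.1836853027344), 2.2796554565429688)
carton ((489.7295837402344, -355.6875), (94.10784149169922, 135.32086181640625), 7.007404804229736) [ 389  196   45   34 1221]
carton ((489.9385681152344, -355.98699951171875), (92.97176361083984, 133.32928466796875), 6.64846658706665) [ 389  197   45   33 1186]
carton ((489.4999694824219, -355.7178955078125), (89.08483123779297, 130.388427734375), 6.812109470367432) [ 390  197   44   32 1119]
carton [ 0.48813767 -0.35865606  0.03467862]
lane [ 0.47605689 -0.09749381  0.0020259 ]
bench [ 0.64758186 -0.32003252  0.00075662]
railN [ 0.40461118 -0.0953061   0.00332152]
180 [  4   6 113 114 109  64  71  70  62 112 113 115  -2   3  -3   1   6   2
   1   2   0   2]
186 [   0    4  109  102   55    9    3   -2    0   60   59 1470    0    0
   -1    1   -3    3   -7    1    1    2]
192 [ 0  2 57 60  5  0 -4  3 -4  0  3  0  1  4  7  0  6 -5  0  4  0  3]
198 [ 7  0 -2 -1  8  0 -4 -1  0 -1 26 26 25 20  0  1 -2 10 -2  2 35 -1]
204 [ 6 -2  4 29 32  9  6  3  5 -1  4  0  2 -1  1  2 25 35 36 33 37  3]
210 [ 3 58 55 22  5  3  2  0 -1  2 -3 -2  1  1 -1  0 18 37 37 38 29  2]
216 [ 2 59 58 23  0  1  0  2  5  0  0 -2  2 -7 -5  0  0 31 34 34 32 32]
222 [ 1 57 65 32  2  5  0 -3  0  2  5  7  4  1 -1 -2  2 35 31 32 31 37]
228 [ 2 60 57 28  1  0 -1 -3  1  0  0  4  1  0 -2  0  2  7 -4 -1  4 -1]
234 [-2 57 52 24  4  0  0  5  3  5  3  3  0  4  3  5  3 -1 -3 -8  1  4]
240 [ 0  3  0 26 27 30 29 25 28 16  0  0  6 -2  1 -3 -4  2  1  0 -3  4]
246 [ 0  0  0 -6  1  0  2  5 -3  1  1  3  0 -4  0  0  2  0 -3 -2  3 -2]
```

View pics/crop0.png

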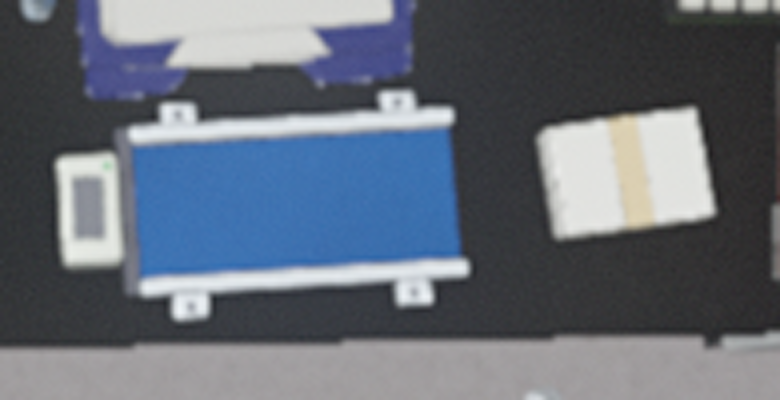

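The enlarged crop shows the rails running slightly up to the right, with the far rail from (133,135) to (453,113). The carton's long side runs from (548,132) to (695,108), so its yaw is larger than the lane's. The blue mask also caught part of the tray, so I'll restrict it and fit lines.

```bash
cat >> h.py <<'E'
def edges(c,mask,z,t0,t1,yaw):
    """mask edges per column: returns line fits (x=a+b*y) of the low/high x edges"""
    out=[]
    for lo in(0,1):
        pts=[]
        for u in range(t0,t1):
            v=np.nonzero(mask[:,u])[0]
            if len(v)>5: pts.append((u,v.max()+.5 if lo==0 else v.min()-.5))
        p=world(c,*np.array(pts).T,z); b=np.polyfit(p[:,1],p[:,0],1)
        r=p[:,0]-np.polyval(b,p[:,1]);g=abs(r)<.004;out.append(np.polyfit(p[g,1],p[g,0],1))
    return np.array(out)
E
python3 - <<'E'
from h import *
c=np.load("top0.npy",allow_pickle=True).item()
k,_=lane_meas(c,(284,200,375,245))
k=cv2.morphologyEx(k,cv2.MORPH_OPEN,np.ones((3,3)))
v,u=np.nonzero(k);print(cv2.minAreaRect(world(c,u,v,0.).astype(np.float32)*1000))
e=edges(c,k,0.,293,364,0);print("blue",e, "yaw",-np.arctan(e[:,0]))
hsv=cv2.cvtColor(c["pixels"],cv2.COLOR_BGR2HSV)
w=cv2.inRange(hsv,(0,0,130),(180,70,255))
for b,nm in(((294,195,362,215),"far"),((294,230,366,248),"near")):
    m=np.zeros_like(w);m[b[1]:b[3],b[0]:b[2]]=w[b[1]:b[3],b[0]:b[2]]
    pts=[]
    for q in range(b[0],b[2]):
        vv=np.nonzero(m[:,q])[0]
        if 0<len(vv)<=6: pts.append((q,vv.mean()))
    p=world(c,*np.array(pts).T,.026);f=np.polyfit(p[:,1],p[:,0],1);print(nm,len(p),f,-np.arctan(f[0]),np.polyval(f,-.08),np.std(p[:,0]-np.polyval(f,p[:,1])))
mk,r,s=carton_meas(c,(380,185,442,245),thr=125)
e=edges(c,mk,.034,397,428,0);print("carton",-np.arctan(e[:,0]),[np.polyval(q,-.357) for q in e])
# end edges by rows
R=[];L=[]
for q in range(201,224):
    uu=np.nonzero(mk[q])[0];R.append((uu.max()+.5,q));L.append((uu.min()-.5,q))
for A in(R,L):
    p=world(c,*np.array(A[2:-4]).T,.034);f=np.polyfit(p[:,0],p[:,1],1);print("end",f,np.polyval(f,.488))
v,u=np.nonzero(k);
for q in(212,220,228): 
    uu=np.nonzero(k[q])[0];print(world(c,[uu.min()-.5,uu.max()+.5],[q,q],0.))
E
```

```text
((475.1422119140625, -95.95066833496094), (103.42570495605469, 261.01068115234375), 2.416498899459839)
blue [[-0.04135374  0.41942359]
 [-0.04035808  0.52291091]] yaw [0.0413302  0.04033619]
far 50 [-0.04075983  0.52920488] 0.04073727832979048 0.5324656663444175 0.0006260709207925519
near 53 [-0.03634733  0.40786728] 0.03633133854287464 0.4107750647884294 0.0007803133272603354
carton [0.11919901 0.12152054] [np.float64(0.44419129077145275), np.float64(0.5350991628243449)]
end [ 0.11113275 -0.47654509] -0.42231230166219536
end [ 0.1146624  -0.34568512] -0.2897298713200631
[[ 0.50340015  0.03410828]
 [ 0.49871576 -0.22691391]]
[[ 0.4772253   0.03469395]
 [ 0.47247287 -0.22563563]]
[[ 0.4511882   0.03527654]
 [ 0.44630809 -0.22761968]]
```

Emit:
drive_tool([
  [[47,5.4,0,0,0,0,0.5],[47,5.4,0,0,0,0,0.5],[47,5.4,0,0,0,0,0.5],[47,5.4,0,0,0,0,0.5],[47,5.4,0,0,0,0,0.5],[47,5.4,0,0,0,0,0.5],[47,5.4,0,0,0,0,0.5],[47,5.4,0,0,0,0,0.5]],
])

```text
clock: 1.1
tcp_pos: [0.5016, -0.4621, 0.2447]
orientation: [-3.118, -0.376, 0.001]
ft_force: [-1.7, -0.5, -0.3]
opening: 0.0427
grasp_force: 0.0
```

Emit:
drive_tool([
  [[0,0,0,0,0,-0.18,0.5],[0,0,0,0,0,-0.18,0.5],[0,0,0,0,0,-0.18,0.5],[0,0,0,0,0,-0.18,0.5],[0,0,0,0,0,-0.18,0.5],[0,0,0,0,0,-0.18,0.5],[0,0,0,0,0,-0.18,0.5],[0,0,0,0,0,-0.18,0.5]],
])

```text
clock: 2.1
tcp_pos: [0.5001, -0.4625, 0.2446]
orientation: [-2.089, -2.344, -0.0]
ft_force: [-0.0, -0.5, 0.3]
opening: 0.0426
grasp_force: 0.0
```

```bash
cat >> h.py <<'E'
def tool():
    s=arm.read_state();R=cv2.Rodrigues(np.array(s["orientation"]))[0]
    return s,R,np.array(s["tcp_pos"]),np.arctan2(R[1,0],R[0,0])
def wcap():
    """wrist capture with rvec/tvec filled in (world to camera)"""
    s,R,p,a=tool();c=arm.capture("wrist");T=np.eye(4);T[:3,:3]=R;T[:3,3]=p
    W=np.linalg.inv(T@c["T_tool_cam"]);c["rvec"]=cv2.Rodrigues(W[:3,:3])[0];c["tvec"]=W[:3,3];return c
E
python3 - <<'E'
from h import *
s,R,p,a=tool();print(p,a,s["opening"],s["joint_positions"],R[2])
c=wcap();np.save("w1.npy",c,allow_pickle=True);cv2.imwrite("pics/w1.png",c["pixels"]);print(c["tvec"],c["T_tool_cam"])
c=np.load("top0.npy",allow_pickle=True).item();P=cloud(c).reshape(-1,3)
g=(P[:,0]>.35)&(P[:,0]<.9)&(P[:,1]>-.6)&(P[:,1]<.1)&(P[:,2]>.045)&(P[:,2]<.5);q=P[g]
for y in np.arange(-.6,.1,.05):
    t=q[(q[:,1]>y)&(q[:,1]<y+.05)]
    if len(t)>3: print(round(y,2),len(t),t[:,0].min().round(3),np.percentile(t[:,2],98).round(3))
E
```

```text
[ 0.50006979 -0.46250398  0.2445933 ] 1.6857251555131094 0.04261439917837956 [-7.46405864e-01  4.39715922e-01  3.74044886e-01  1.50636915e+00
  3.46674089e-05  7.09461234e-01] [ 9.66314544e-04 -7.83977870e-04 -9.99999226e-01]
[-0.44317269 -0.53277603  0.23343937] [[-1.57287648e-04 -9.59312865e-01 -2.82345184e-01  7.13040956e-02]
 [ 9.99999981e-01 -1.82525413e-04  6.30835327e-05 -4.79713426e-04]
 [-1.12052016e-04 -2.82345169e-01  9.59312876e-01 -1.28977417e-01]
 [ 0.00000000e+00  0.00000000e+00  0.00000000e+00  1.00000000e+00]]
-0.6 1178 0.77 0.444
-0.55 1111 0.771 0.444
-0.5 1287 0.771 0.444
-0.45 162 0.772 0.446
-0.4 163 0.771 0.446
-0.35 153 0.471 0.446
-0.3 186 0.763 0.446
-0.25 189 0.677 0.446
-0.2 1071 0.569 0.444
-0.15 2023 0.567 0.443
-0.1 1841 0.582 0.443
-0.05 1868 0.566 0.443
0.0 1979 0.428 0.443
0.05 1729 0.425 0.443
```

View pics/w1.png

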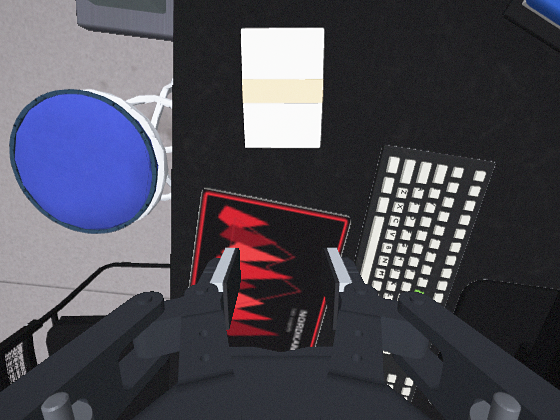

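The wrist view shows the carton at (282,88), with its rear edge at row 148 between columns 245 and 321. The fingers straddle a red mat. I'll measure the carton, then move forward at height to see the lane from close by.

Emit:
drive_tool([
  [[50,0,0,0,0,0,0.5],[50,0,0,0,0,0,0.5],[50,0,0,0,0,0,0.5],[50,0,0,0,0,0,0.5],[20,0,0,0,0,0,0.5],[0,0,0,0,0,0,0.5]],
])

```text
clock: 2.9
tcp_pos: [0.4763, -0.2431, 0.2456]
orientation: [2.096, 2.339, -0.0]
ft_force: [-0.2, 0.8, 1.4]
opening: 0.0428
grasp_force: 0.0
```

```bash
cat >> h.py <<'E'
def wcarton(c,box,z=.034):
    hsv=cv2.cvtColor(c["pixels"],cv2.COLOR_BGR2HSV);w=cv2.inRange(hsv,(0,0,165),(180,110,255))
    k=np.zeros_like(w);x0,y0,x1,y1=box;k[y0:y1,x0:x1]=w[y0:y1,x0:x1]
    n,l,s,_=cv2.connectedComponentsWithStats(k);i=1+np.argmax(s[1:,4]);v,u=np.nonzero(l==i)
    q=world(c,u,v,z).astype(np.float32)
    r=cv2.minAreaRect(q*1000);return r,s[i]
E
python3 - <<'E'
from h import *
c=np.load("w1.npy",allow_pickle=True).item();print("carton",wcarton(c,(180,0,380,185)))
s,R,p,a=tool();print(p,a)
c=wcap();np.save("w2.npy",c,allow_pickle=True);cv2.imwrite("pics/w2.png",c["pixels"])
E
```

```text
carton (((489.3788146972656, -360.161865234375), (85.97335815429688, 118.55484771728516), 6.579076766967773), array([ 241,   28,   83,  120, 9588], dtype=int32))
[ 0.47629762 -0.24313838  0.24555741] 1.6801987312709616
```

View pics/w2.png

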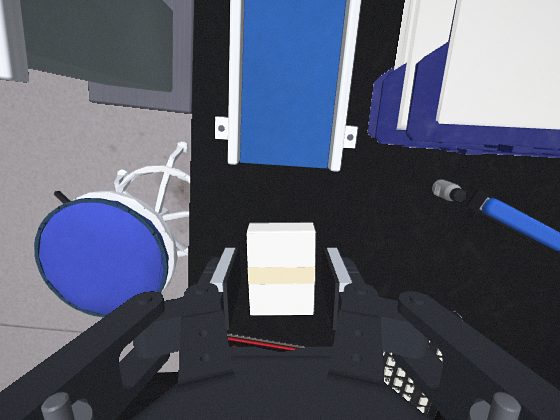

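The second wrist view shows the lane mouth at row 165, the rails at about columns 237 and 340, and the carton below at (281,268).

```bash
cat >> h.py <<'E'
def wlane(c,cols,rows,thr=195):
    """rail top bands at z=.026 -> line fits x=f(y); also blue strip"""
    im=c["pixels"].min(2);out=[]
    for x0,x1 in cols:
        pts=[]
        for q in range(*rows):
            u=np.nonzero(im[q,x0:x1]>thr)[0]
            if 5<len(u)<20: pts.append((x0+u.mean(),q,len(u)))
        A=np.array(pts);p=world(c,A[:,0],A[:,1],.026);f=np.polyfit(p[:,1],p[:,0],1)
        for _ in range(2):
            r=p[:,0]-np.polyval(f,p[:,1]);g=abs(r)<.0015;f=np.polyfit(p[g,1],p[g,0],1)
        out.append(f);print(len(p),g.sum(),np.median(A[:,2]),f)
    return np.array(out)
E
python3 - <<'E'
from h import *
c=np.load("w2.npy",allow_pickle=True).item()
im=c["pixels"]
for q in(20,70,150): print(q,im[q,222:250].min(1),im[q,322:362].min(1))
f=wlane(c,((218,256),(325,370)),(5,160));m=f.mean(0);print("mid",m,"yaw",-np.arctan(f[:,0]),np.polyval(m,[-.226,-.096,.034]),"gap",np.polyval(f[1]-f[0],-.15))
hsv=cv2.cvtColor(im,cv2.COLOR_BGR2HSV);b=cv2.inRange(hsv,(95,120,80),(125,255,255))
for L in(0,1):
    pts=[(((u:=np.nonzero(b[q,215:365])[0]).min()-.5 if L==0 else u.max()+.5)+215,q) for q in range(5,155)]
    p=world(c,*np.array(pts).T,0.);g=np.polyfit(p[:,1],p[:,0],1);print("blue",g,-np.arctan(g[0]),np.polyval(g,[-.226,-.096]))
pts=[(u,np.nonzero(b[:200,u])[0].max()+.5) for u in range(255,325,5)];print("mouth",world(c,*np.array(pts).T,0.)[[0,7,13]])
E
```

```text
20 [ 28  29  27  32  32  31  24  26 239 240 247 244 243 241 241 243 242 227
 177 113 110  89  49  52  52  50  50  53] [ 56  54  46  52  51  53  54  54  49  53  54  56  57  54  52  54  54  57
  54  49  51  38 132 132 128 141 223 234 248 245 242 239 239 238 241 234
 148  38  19  30]
70 [ 22  30  31  28  33  28   7 237 242 248 245 244 242 238 244 240 230 154
 112 116  78  54  51  49  53  55  51  51] [ 53  52  48  49  54  49  53  54  54  54  57  48  52  54  52  49  82 129
 130 127 214 233 247 246 242 240 236 236 244 236 127  36  22  28  31  33
  26  32  26  26]
150 [ 31  29  33  26  22  36 244 248 248 246 247 244 245 243 236 166 113 119
  72  51  50  52  51  52  49  50  54  47] [ 52  59  58  54  55  50  43  90 140 137 143 233 241 247 245 244 243 242
 247 243 147  43  21  36  28  30  32  26  29  31  27  29  27  25  34  28
  31  28  29  28]
141 133 10.0 [-0.04317754  0.40673764]
141 133 10.0 [-0.04118234  0.52867164]
mid [-0.04217994  0.46770464] yaw [0.04315073 0.04115908] [0.4772373  0.47175391 0.46627052] gap 0.12163472094228939
blue [-0.04216816  0.41249288] 0.042143188852742604 [0.42202289 0.41654103]
blue [-0.15623739  0.49999272] 0.1549844281873315 [0.53530237 0.51499151]
mouth [[ 0.44165239 -0.2268585 ]
 [ 0.48585515 -0.22455118]
 [ 0.52393385 -0.22292517]]
```

Emit:
drive_tool([
  [[-54,0.2,0,0,0,-0.0055,0.5],[-54,0.2,0,0,0,0,0.5],[-54,0.2,0,0,0,0,0.5],[-54,0.2,0,0,0,0,0.5],[0,0,0,0,0,0,0.5]],
])

```text
clock: 3.58
tcp_pos: [0.5006, -0.4635, 0.2418]
orientation: [-2.096, -2.336, 0.001]
ft_force: [0.2, 0.7, 0.1]
opening: 0.0427
grasp_force: 0.0
```

```bash
python3 - <<'E'
from h import *
P=cloud(np.load("top0.npy",allow_pickle=True).item())
for b in((460,190,525,205),(460,215,525,240),(436,190,446,240)):
    q=P[b[1]:b[3],b[0]:b[2]].reshape(-1,3);print(np.median(q,0),q[:,1].max())
s,R,p,a=tool();print(p,a)
# mat edge in wrist view w1
c=np.load("w1.npy",allow_pickle=True).item();print("mat edge",world(c,[205,280,350],[188,201,216],0.))
E
```

```text
[ 0.54041191 -0.63462042  0.00361925] 0.08426498483807568
[ 0.44160634 -0.62636931  0.00353187] 0.08426498483807568
[ 0.48538313 -0.46217094  0.00094662] 0.08426498483807568
[ 0.5005707  -0.46350978  0.24181344] 1.6791894990989844
mat edge [[ 0.40392534 -0.48472913]
 [ 0.50193726 -0.49086402]
 [ 0.59638648 -0.5006506 ]]
```

Emit:
drive_tool([
  [[0,0.5,45,0,0,-0.006,0.5],[0,0,45,0,0,0,0.5],[0,0,45,0,0,0,0.5],[0,0,45,0,0,0,0.5],[0,0,30,0,0,0,0.5],[0,0,5,0,0,0,0.5],[0,0,0,0,0,0,0.5]],
])

```text
clock: 4.45
tcp_pos: [0.502, -0.4588, 0.0309]
orientation: [2.084, 2.35, -0.0]
ft_force: [-0.5, -0.4, 1.2]
opening: 0.0427
grasp_force: 0.0
```

```bash
python3 - <<'E'
from h import *
s,R,p,a=tool();print(p,a,s["ft_force"],R[2])
c=wcap();np.save("w3.npy",c,allow_pickle=True);cv2.imwrite("pics/w3.png",c["pixels"])
E
```

```text
[ 0.50203343 -0.45876289  0.03093699] 1.690776234768746 [-0.53635258 -0.43538265  1.15868139] [-3.91669829e-04  2.44048704e-04 -9.99999894e-01]
```

View pics/w3.png

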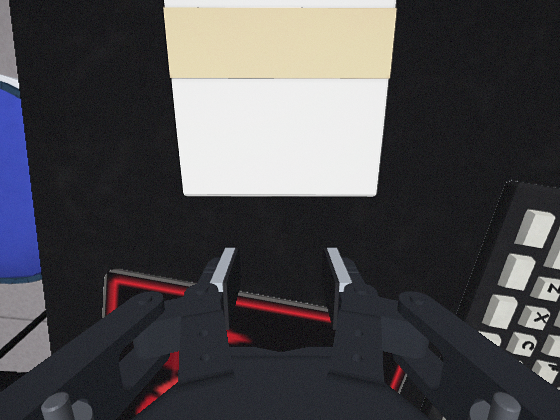

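The low wrist view shows the carton's rear edge at row 195 from column 184 to 377, centred on the fingers at columns 225 to 340. I'll go down 11 mm and make contact.

Emit:
drive_tool([
  [[0,0,6,0,0,0.005,0.5],[0,0,5,0,0,0,0.5],[10,0,0,0,0,0,0.5],[10,0,0,0,0,0,0.5],[8,0,0,0,0,0,0.5],[8,0,0,0,0,0,0.5],[8,0,0,0,0,0,0.5],[0,0,0,0,0,0,0.5]],
])

```text
clock: 5.5
tcp_pos: [0.4969, -0.414, 0.0195]
orientation: [-2.089, -2.347, -0.0]
ft_force: [-0.2, 0.5, 0.5]
opening: 0.0429
grasp_force: 0.0
```

```bash
python3 - <<'E'
from h import *
s,R,p,a=tool();print(p,a,s["ft_force"],R[2])
c=wcap();np.save("w4.npy",c,allow_pickle=True)
b=c["pixels"].min(2)>120
for u in range(200,365,15):
    v=np.nonzero(b[:250,u])[0];print(u,v.max(),world(c,[u],[v.max()+.5],.034)*1000)
c=cap("top");np.save("t4.npy",c,allow_pickle=True)
hsv=cv2.cvtColor(c["pixels"],cv2.COLOR_BGR2HSV);print(s["clock"])
E
```

```text
[ 0.4968769  -0.41398252  0.0194546 ] 1.6869874811978849 [-0.1725241   0.52736811  0.50297128] [ 1.81025064e-04  5.62821896e-05 -9.99999982e-01]
200 249 [[ 460.52147289 -398.47352333]]
215 249 [[ 466.7779164  -397.74475905]]
230 249 [[ 473.03447465 -397.01598141]]
245 249 [[ 479.29114765 -396.2871904 ]]
260 249 [[ 485.54793539 -395.55838602]]
275 249 [[ 491.80483788 -394.82956828]]
290 249 [[ 498.06185512 -394.10073718]]
305 249 [[ 504.31898712 -393.37189271]]
320 249 [[ 510.57623387 -392.64303486]]
335 249 [[ 516.83359539 -391.91416366]]
350 249 [[ 523.09107167 -391.18527908]]
5.5
```

```bash
cat >> h.py <<'E'
def wrear(c,u0=244,u1=322,lim=330):
    """rear top edge of the carton between the fingers -> (x,y) of fit at mid column and yaw"""
    b=c["pixels"].min(2);P=[]
    for u in range(u0,u1,3):
        col=b[:lim,u].astype(int); v=150
        while v<lim-1 and col[v]>110: v+=1
        P.append((u,v-.5))
    p=world(c,*np.array(P).T,.034);f=np.polyfit(p[:,0],p[:,1],1);r=p[:,1]-np.polyval(f,p[:,0]);g=abs(r)<.002;f=np.polyfit(p[g,0],p[g,1],1)
    return np.array(P)[[0,-1]],f,np.arctan(f[0])
E
python3 - <<'E'
from h import *
c=np.load("w4.npy",allow_pickle=True).item()
P,f,y=wrear(c);s,R,p,a=tool();print(P,y,np.polyval(f,.497))
cv2.imwrite("pics/w4.png",c["pixels"])
E
```

```text
[[244.  266.5]
 [319.  266.5]] 0.11594813246990218 -0.4021754651691959
```

View pics/w4.png

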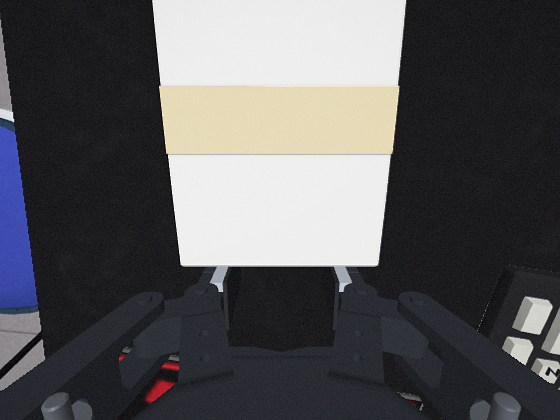

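The view shows both fingertips square on the rear edge at row 266, columns 181 to 379. I'll push straight on.

Emit:
drive_tool([
  [[8,0,0,0,0,0,0.5],[8,0,0,0,0,0,0.5],[8,0,0,0,0,0,0.5],[8,0,0,0,0,0,0.5],[8,0,0,0,0,0,0.5],[8,0,0,0,0,0,0.5],[4,0,0,0,0,0,0.5],[0,0,0,0,0,0,0.5]],
])

```text
clock: 6.6
tcp_pos: [0.4908, -0.3626, 0.0193]
orientation: [-2.089, -2.346, -0.0]
ft_force: [0.1, -0.3, -0.0]
opening: 0.0425
grasp_force: 0.0
```

```bash
cat >> h.py <<'E'
LY=.0422; LD=np.array([-np.sin(LY),np.cos(LY)]); LX=np.array([np.cos(LY),np.sin(LY)])
LO=np.array([.4772,-.2255])+LD*.13
def inlane(q): q=np.atleast_2d(q)-LO; return np.stack([q@LX,q@LD],1)*1000
def report(tag):
    s,R,p,a=tool();c=wcap();np.save(tag+".npy",c,allow_pickle=True);cv2.imwrite("pics/"+tag+".png",c["pixels"])
    print("clock",s["clock"],"tcp",p.round(4),"lane",inlane(p[:2]).round(1),"yaw rel",round(a-np.pi/2-LY,4),"F",s["ft_force"].round(1))
    P,f,y=wrear(c);m=c["pixels"].min(2);v=int(P[:,1].mean())-10
    u=np.nonzero(m[v]>110)[0];k=u[(u>120)&(u<440)]
    L=280
    while m[v,L-1]>110:L-=1
    R_=280
    while m[v,R_+1]>110:R_+=1
    e=inlane(world(c,[L-.5,R_+.5],[v,v],.034))
    print("rear row",P[:,1],"cols",L,R_,"carton yaw rel",round(y-LY,4),"rear edges lane",e.round(1),"rear mid",e.mean(0).round(1))
E
python3 - <<'E'
from h import *
report("w5")
E
```

```text
clock 6.6 tcp [ 0.4908 -0.3626  0.0193] lane [[   7.8 -267.6]] yaw rel 0.0737 F [ 0.1 -0.3 -0. ]
rear row [266.5 266.5] cols 179 378 carton yaw rel 0.0735 rear edges lane [[ -36.9 -254.1]
 [  47.3 -247.9]] rear mid [   5.2 -251. ]
```

Emit:
drive_tool([
  [[8,0,0,0,0,0.004,0.5],[8,0,0,0,0,0.004,0.5],[8,0,0,0,0,0.004,0.5],[8,0,0,0,0,0.004,0.5],[8,0,0,0,0,0.004,0.5],[8,0,0,0,0,0.004,0.5],[8,0,0,0,0,0.004,0.5],[0,0,0,0,0,0,0.5]],
])

```text
clock: 7.65
tcp_pos: [0.4849, -0.3066, 0.0193]
orientation: [-2.121, -2.317, -0.0]
ft_force: [0.6, -0.1, 0.1]
opening: 0.0423
grasp_force: 0.0
```

```bash
python3 - <<'E'
from h import *
report("w6")
c=cap("top");cv2.imwrite("pics/t6.png",cv2.resize(c["pixels"][170:270,255:450],None,fx=4,fy=4,interpolation=cv2.INTER_CUBIC))
E
```

```text
clock 7.65 tcp [ 0.4849 -0.3066  0.0193] lane [[   4.3 -211.3]] yaw rel 0.046 F [ 0.6 -0.1  0.1]
rear row [266.5 266.5] cols 179 378 carton yaw rel 0.0459 rear edges lane [[ -40.  -196.6]
 [  44.4 -192.8]] rear mid [   2.2 -194.7]
```

View pics/w6.png

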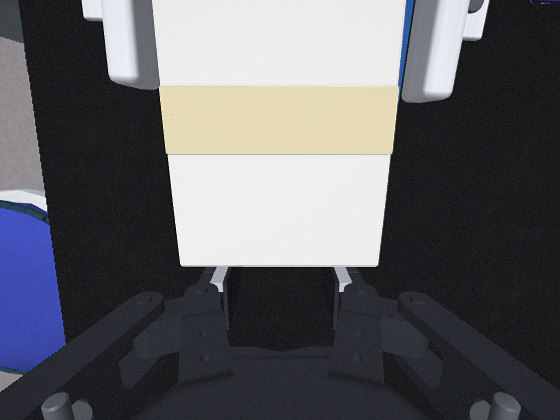

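The carton's nose is in the lane between the rails, but the left gap (columns 140 to 157) looks tighter than the right (400 to 415). I'll measure both gaps before going on.

```bash
python3 - <<'E'
from h import *
c=np.load("w6.npy",allow_pickle=True).item();im=c["pixels"]
for v in(15,40,65):
    print(v,[(u,*im[v,u]) for u in range(84,170,3)]);print([(u,*im[v,u]) for u in range(394,480,3)])
E
```

```text
15 [(84, np.uint8(242), np.uint8(236), np.uint8(232)), (87, np.uint8(237), np.uint8(232), np.uint8(227)), (90, np.uint8(241), np.uint8(236), np.uint8(232)), (93, np.uint8(241), np.uint8(235), np.uint8(230)), (96, np.uint8(238), np.uint8(233), np.uint8(228)), (99, np.uint8(242), np.uint8(236), np.uint8(231)), (102, np.uint8(222), np.uint8(216), np.uint8(208)), (105, np.uint8(235), np.uint8(229), np.uint8(225)), (108, np.uint8(238), np.uint8(231), np.uint8(228)), (111, np.uint8(238), np.uint8(232), np.uint8(229)), (114, np.uint8(240), np.uint8(234), np.uint8(230)), (117, np.uint8(238), np.uint8(232), np.uint8(227)), (120, np.uint8(238), np.uint8(233), np.uint8(230)), (123, np.uint8(241), np.uint8(236), np.uint8(232)), (126, np.uint8(231), np.uint8(225), np.uint8(220)), (129, np.uint8(219), np.uint8(210), np.uint8(204)), (132, np.uint8(169), np.uint8(161), np.uint8(156)), (135, np.uint8(105), np.uint8(98), np.uint8(96)), (138, np.uint8(108), np.uint8(103), np.uint8(98)), (141, np.uint8(109), np.uint8(102), np.uint8(101)), (144, np.uint8(106), np.uint8(101), np.uint8(98)), (147, np.uint8
[... 7138 characters left out ...]
9, np.uint8(241), np.uint8(235), np.uint8(232)), (442, np.uint8(241), np.uint8(235), np.uint8(231)), (445, np.uint8(241), np.uint8(235), np.uint8(231)), (448, np.uint8(237), np.uint8(232), np.uint8(227)), (451, np.uint8(240), np.uint8(233), np.uint8(228)), (454, np.uint8(233), np.uint8(227), np.uint8(222)), (457, np.uint8(87), np.uint8(83), np.uint8(79)), (460, np.uint8(26), np.uint8(25), np.uint8(28)), (463, np.uint8(32), np.uint8(29), np.uint8(30)), (466, np.uint8(29), np.uint8(22), np.uint8(26)), (469, np.uint8(26), np.uint8(25), np.uint8(26)), (472, np.uint8(32), np.uint8(29), np.uint8(31)), (475, np.uint8(23), np.uint8(21), np.uint8(26)), (478, np.uint8(29), np.uint8(26), np.uint8(26))]
```

View pics/t6.png

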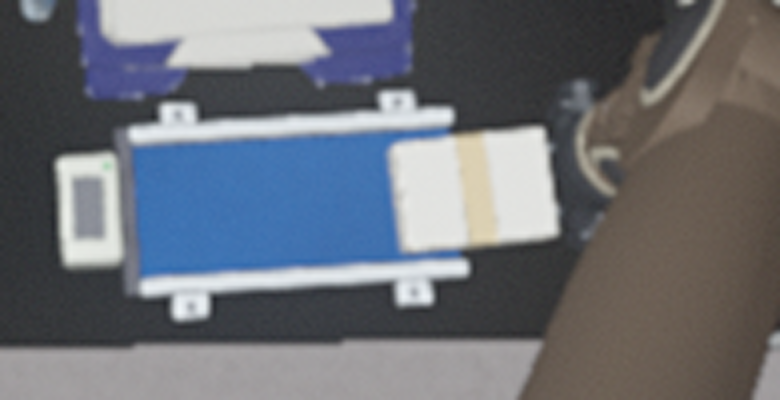

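The top view confirms the carton nosing into the mouth. The rail midline and the carton agree to within about 1.5 mm at row 65, so I'll finish the arc.

Emit:
drive_tool([
  [[8,0,0,0,0,0.004,0.5],[8,0,0,0,0,0.004,0.5],[8,0,0,0,0,0.004,0.5],[8,0,0,0,0,0.004,0.5],[8,0,0,0,0,0.004,0.5],[8,0,0,0,0,0.004,0.5],[8,0,0,0,0,0.004,0.5],[0,0,0,0,0,0,0.5]],
])

```text
clock: 8.75
tcp_pos: [0.4807, -0.2508, 0.0193]
orientation: [-2.153, -2.287, -0.0]
ft_force: [-0.1, 0.3, -0.4]
opening: 0.0427
grasp_force: 0.0
```

```bash
cat >> h.py <<'E'
def gaps(tag,rows):
    """rail bands and carton edges on image rows -> lateral offset of the carton from the rails' middle, in mm"""
    c=np.load(tag+".npy",allow_pickle=True).item();m=c["pixels"].min(2).astype(int)
    for v in rows:
        L=280
        while m[v,L-1]>150:L-=1
        Rr=280
        while m[v,Rr+1]>150:Rr+=1
        w=np.nonzero(m[v]>150)[0];l=w[(w<L-6)&(w>L-75)];r=w[(w>Rr+6)&(w<Rr+75)]
        if len(l)<3 or len(r)<3: continue
        q=inlane(world(c,[l.min()-.5,l.max()+.5,r.min()-.5,r.max()+.5],[v]*4,.026));k=inlane(world(c,[L-.5,Rr+.5],[v]*2,.034))
        print("row",v,"rails X",q[:,0].round(1),"carton X",k[:,0].round(1),"offset",(k[:,0].mean()-q[:,0].mean()).round(2),"L",k[:,1].mean().round(0))
E
python3 - <<'E'
from h import *
gaps("w6",(45,55,65));report("w7");gaps("w7",range(20,260,30))
E
```

```text
row 45 rails X [-65.8 -54.7  54.8  65.9] carton X [-43.8  41.2] offset -1.35 L -115.0
row 55 rails X [-65.5 -54.6  54.7  65.9] carton X [-43.7  41.4] offset -1.28 L -118.0
row 65 rails X [-65.5 -54.6  54.6  65.9] carton X [-43.6  41.5] offset -1.11 L -121.0
clock 8.75 tcp [ 0.4807 -0.2508  0.0193] lane [[   2.5 -155.4]] yaw rel 0.0181 F [-0.1  0.3 -0.4]
rear row [266.5 266.5] cols 179 378 carton yaw rel 0.018 rear edges lane [[ -41.4 -139.5]
 [  43.  -138. ]] rear mid [   0.8 -138.7]
row 20 rails X [-65.5 -54.7  54.8  66. ] carton X [-43.3  41.8] offset -0.89 L -51.0
row 50 rails X [-65.6 -54.8  54.9  66. ] carton X [-43.2  42. ] offset -0.74 L -60.0
row 80 rails X [-65.6 -54.5  54.6  66.1] carton X [-43.1  42.2] offset -0.59 L -70.0
row 110 rails X [-72.3 -54.6  54.7  72.7] carton X [-43.3  42.8] offset -0.42 L -80.0
row 140 rails X [-72.5 -54.4  54.4  72.9] carton X [-43.2  43. ] offset -0.24 L -91.0
row 170 rails X [-65.7 -54.5  54.5  66.1] carton X [-42.4  42.8] offset 0.14 L -102.0
row 200 rails X [-65.7 -54.6  54.6  66.1] carton X [-42.2  42.7] offset 0.14 L -114.0
```

Emit:
drive_tool([
  [[8,0,0,0,0,0.003,0.5],[8,0,0,0,0,0.003,0.5],[8,0,0,0,0,0.003,0.5],[8,0,0,0,0,0.003,0.5],[8,0,0,0,0,0.003,0.5],[8,0,0,0,0,0.003,0.5],[8,0,0,0,0,0,0.5],[8,0,0,0,0,0,0.5]],
])

```text
clock: 9.8
tcp_pos: [0.4777, -0.1871, 0.0194]
orientation: [2.175, 2.267, 0.0]
ft_force: [-0.3, -0.9, 0.3]
opening: 0.0429
grasp_force: 0.5
```

Emit:
drive_tool([
  [[8,0,0,0,0,0,0.5],[8,0,0,0,0,0,0.5],[8,0,0,0,0,0,0.5],[8,0,0,0,0,0,0.5],[6,0,0,0,0,0,0.5],[4,0,0,0,0,0,0.5],[0,0,0,0,0,0,0.5]],
])

```text
clock: 10.68
tcp_pos: [0.4758, -0.1452, 0.0192]
orientation: [-2.174, -2.267, -0.0]
ft_force: [-0.3, -0.1, -0.4]
opening: 0.0428
grasp_force: 0.0
```

```bash
python3 - <<'E'
from h import *
report("w8");gaps("w8",range(5,260,40))
E
```

```text
clock 10.675 tcp [ 0.4758 -0.1452  0.0192] lane [[  2.  -49.7]] yaw rel -0.0003 F [-0.3 -0.1 -0.4]
rear row [267.5 267.5] cols 178 377 carton yaw rel -0.0004 rear edges lane [[-42.  -33.5]
 [ 42.5 -33.5]] rear mid [  0.3 -33.5]
row 5 rails X [-65.3 -55.3  55.3  65.7] carton X [-41.9  42.7] offset 0.35 L 59.0
row 45 rails X [-65.4 -55.4  55.3  66. ] carton X [-42.   42.7] offset 0.27 L 47.0
row 85 rails X [-65.5 -55.1  55.2  66. ] carton X [-42.1  42.8] offset 0.18 L 34.0
row 125 rails X [-65.6 -55.2  55.2  65.9] carton X [-42.6  43.5] offset 0.38 L 20.0
row 165 rails X [-65.7 -55.3  55.2  65.9] carton X [-42.   42.8] offset 0.39 L 5.0
row 205 rails X [-65.7 -55.   55.1  65.9] carton X [-42.1  42.8] offset 0.3 L -11.0
row 245 rails X [-65.4 -55.1  55.1  65.8] carton X [-41.8  42.4] offset 0.2 L -28.0
```

Emit:
drive_tool([
  [[8,0,0,0,0,0,0.5],[8,0,0,0,0,0,0.5],[8,0,0,0,0,0,0.5],[8,0,0,0,0,0,0.5],[5,0,0,0,0,0,0.5],[4,0,0,0,0,0,0.5],[2,0,0,0,0,0,0.5],[0,0,0,0,0,0,0.5]],
])

```text
clock: 11.72
tcp_pos: [0.4742, -0.1026, 0.0193]
orientation: [-2.175, -2.267, -0.0]
ft_force: [-0.5, -1.0, 0.2]
opening: 0.0423
grasp_force: 0.0
```

```bash
python3 - <<'E'
from h import *
report("w9");gaps("w9",(45,125,205))
s=cap("side");cv2.imwrite("pics/s9.png",s["pixels"])
c=cap("top");cv2.imwrite("pics/t9.png",c["pixels"])
# front end: nearest white->blue/dark transition left side in top view
E
```

```text
clock 11.725 tcp [ 0.4742 -0.1026  0.0193] lane [[ 2.2 -7. ]] yaw rel -0.0006 F [-0.5 -1.   0.2]
rear row [267.5 267.5] cols 178 377 carton yaw rel -0.0009 rear edges lane [[-41.8   9.2]
 [ 42.7   9.1]] rear mid [0.5 9.2]
row 45 rails X [-72.3 -55.2  55.1  72.9] carton X [-42.2  43. ] offset 0.27 L 90.0
row 125 rails X [-65.4 -55.5  55.1  65.8] carton X [-42.4  43.4] offset 0.48 L 63.0
row 205 rails X [-65.6 -55.3  55.4  65.7] carton X [-42.   42.7] offset 0.31 L 32.0
```

Emit:
drive_tool([
  [[1,0,0,0,0,0,0.5],[1,0,0,0,0,0,0.5],[1,0,0,0,0,0,0.5],[0,0,0,0,0,0,0.5]],
])

```text
clock: 12.38
tcp_pos: [0.4741, -0.0996, 0.0193]
orientation: [-2.175, -2.267, -0.0]
ft_force: [-0.6, -0.2, 0.1]
opening: 0.0426
grasp_force: 0.1
```

Emit:
drive_tool([
  [[1,0,0,0,0,0,0.5],[0,0,0,0,0,0,0.5]],
])

```text
clock: 12.62
tcp_pos: [0.474, -0.0986, 0.0193]
orientation: [-2.175, -2.267, -0.0]
ft_force: [1.1, 0.3, -0.2]
opening: 0.0427
grasp_force: 0.1
```

Emit:
drive_tool([
  [[1,0,0,0,0,0,0.5],[0,0,0,0,0,0,0.5]],
])

```text
clock: 12.88
tcp_pos: [0.474, -0.0976, 0.0193]
orientation: [-2.175, -2.267, -0.0]
ft_force: [0.8, -0.1, -0.0]
opening: 0.0426
grasp_force: 0.1
```

Emit:
drive_tool([
  [[1,0,0,0,0,0,0.5],[0,0,0,0,0,0,0.5]],
])

```text
clock: 13.12
tcp_pos: [0.4739, -0.0966, 0.0193]
orientation: [-2.175, -2.267, -0.0]
ft_force: [0.4, -0.2, 0.9]
opening: 0.0423
grasp_force: 0.1
```

```bash
python3 - <<'E'
from h import *
report("w10")
s=cap("side");cv2.imwrite("pics/s10.png",np.vstack([cv2.resize(s["pixels"][140:245,255:355],(600,600),interpolation=cv2.INTER_CUBIC)]))
E
```

```text
clock 13.125 tcp [ 0.4739 -0.0966  0.0193] lane [[ 2.2 -1.1]] yaw rel -0.0006 F [ 0.4 -0.2  0.9]
rear row [267.5 267.5] cols 178 377 carton yaw rel -0.0009 rear edges lane [[-41.8  15.2]
 [ 42.7  15.1]] rear mid [ 0.4 15.1]
```

View pics/s10.png

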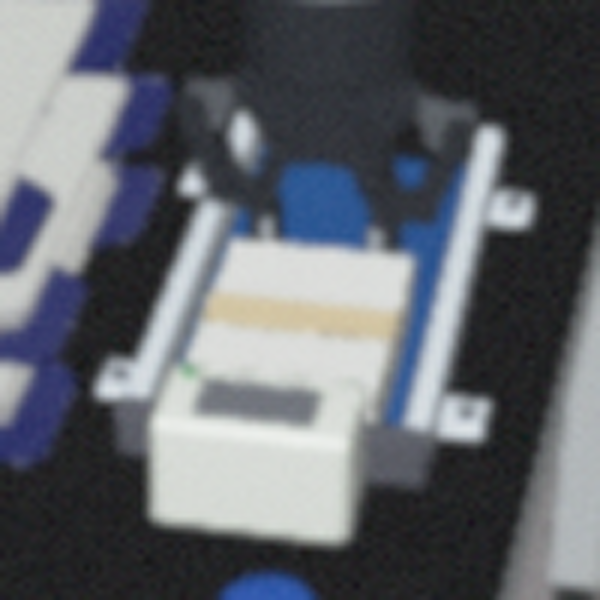

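The side view shows the carton between the rails, close to the dark stop beside the reader head. There is no contact force yet, so I'll keep creeping.

Emit:
drive_tool([
  [[1,0,0,0,0,0,0.5],[0,0,0,0,0,0,0.5]],
])

```text
clock: 13.48
tcp_pos: [0.4738, -0.0956, 0.0193]
orientation: [-2.175, -2.267, 0.0]
ft_force: [0.7, -0.9, 0.1]
opening: 0.043
grasp_force: 0.1
```

Emit:
drive_tool([
  [[1,0,0,0,0,0,0.5],[0,0,0,0,0,0,0.5]],
])

```text
clock: 13.72
tcp_pos: [0.4739, -0.095, 0.0193]
orientation: [2.174, 2.266, -0.001]
ft_force: [0.0, -2.5, -0.6]
opening: 0.0426
grasp_force: 1.5
```

The force rose and the tool fell behind its command, so the carton is on the stop. I'll back off along the lane, rise and check.

Emit:
drive_tool([
  [[-4,0,0,0,0,0,0.5],[-12,0,0,0,0,0,0.5],[-20,0,0,0,0,0,0.5],[0,0,-40,0,0,0,0.5],[0,0,-50,0,0,0,0.5],[0,0,-50,0,0,0,0.5],[0,0,-20,0,0,0,0.5],[0,0,0,0,0,0,0.5]],
])

```text
clock: 14.72
tcp_pos: [0.4763, -0.1314, 0.1809]
orientation: [2.173, 2.264, 0.003]
ft_force: [-0.0, -0.2, -0.7]
opening: 0.0428
grasp_force: 0.0
```

```bash
python3 - <<'E'
from h import *
c=wcap();cv2.imwrite("pics/w11.png",c["pixels"]);s,R,p,a=tool();print(p,s["ft_force"])
r,st=wcarton(c,(200,0,360,260));print(r,st)
E
```

```text
[ 0.47554186 -0.13112557  0.17927915] [-0.00284166  0.37912686 -0.65802561]
((469.3158264160156, -25.481327056884766), (86.34701538085938, 117.08702850341797), 2.3250458240509033) [  225     0   105   149 14851]
```

View pics/w11.png

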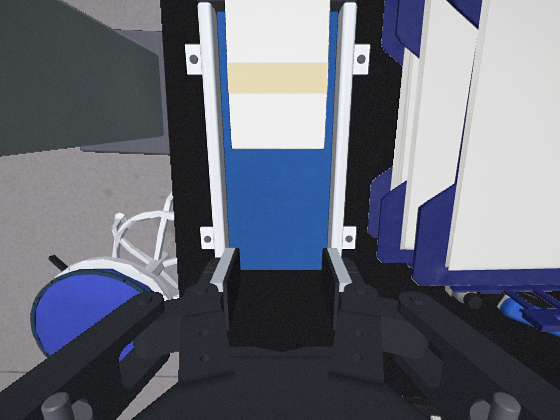

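The wrist view shows the carton centred between the rails (columns 225 to 329, rear edge at row 149), aligned with the lane, and the gripper clear above. I'm handing in.

```bash
python3 -c "
from rig import arm
print(arm.hand_in())"
```

```text
the job is handed in; nothing more can be done
None
```

The carton was pushed down the lane until contact with the stop, measuring within about 1 mm of the centre line and 0.01 rad of the lane's direction, the gripper was raised clear, and the job is handed in (no verdict was returned).

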